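# Clear the left-over parts from an electronics bench

## Robot

A 6-joint arm with a two-finger parallel gripper is mounted at the origin on the work surface. World frame = base frame: x ahead of the robot, y to its left, z up, the work surface at z = 0. Lengths are in m, angles in degrees, forces in N, time in s.
With the tool pointing down it reaches from about 0.35 to 0.875 m from the base axis. Payload 4.2 kg.
Tool frame: the origin (TCP) lies midway between the tips of the shut fingers; the grasp point (between the pads) lies 19 mm behind it; z points along the fingers, y is the line along which they close (so a half turn about z gives the same grasp; the last joint's range is limited). The gripper opens to 87 mm and grips with 3 to 60 N. Pads are 19 mm wide; open, the fingers measure 117 mm over their backs; the gripper's body (75 mm by 190 mm) begins 51 mm behind the grasp point.
Start: joints at [14.817, 22.042, 0.453, 0, -68.411, -14.817], TCP at [0.625, 0, 0.223] pointing down, gripper open.
Joint ranges: [-179.83, 179.83], [-69.29, 118.12], [-61.27, 80.66], [-181.25, 117.63], [-171.15, -9.14], [-177.46, 177.46]. Speed limits (degrees/s): [159.86, 159.86, 180, 180, 180, 180].

## Interface

Orientations are given as a 3x3 rotation matrix whose columns are the frame's x, y, z axes.
In Python, from cell import sensors, cams, ctrl gives the robot as it stands.
- The arm moves only by the tool send_rows, never from a script. Its argument "targets" is a list that holds one entry, the list of rows, each a list of 7 numbers: the turn, a rotation vector about the tool's x, y, z normalised to -1 to 1, where 1 is 2 rad, then the shift along the tool's x, y, z normalised to -1 to 1, where 1 is 50 cm, then the opening, from 0 (shut) to 1 (fully open). In form: [[[wx, wy, wz, x, y, z, fingers], ...]]. A call has 1 to 20 rows; each row is the pose to reach, as a shift and turn from the pose commanded when the call began, along the tool's axes at that moment; what a row does not reach only later rows make up. A row lasts 1/12 s, in which the tool goes at most 41.7 mm and 7.16 degrees, less where a joint would pass 70% of its speed; a pose out of reach is approached as far as the arm can. A call with a number of a shift or a turn outside -1 to 1 is refused whole. A call with a gripper value outside its range is refused whole. The fingers move at their own pace and stop on an object; "force" is the grip in N (left out, the last holds). Time passes only in rows, so rows that repeat a pose let the fingers close. It gives the time, the measured TCP pose, the force, the opening and the grip force at its end, in the units of the state.
- sensors.sense(): the state, without advancing time (a new reading comes with each control period).
- cams.capture(name): name is "scene" or "side" or "wrist"; returns a dict with "pixels" (384x512x3 uint8, red, green, blue), "z_map" (384x512 float32, m along the optical axis (not along the pixel's ray), 0 where there is no reading), "intrinsics" (3x3 intrinsics, pixels), "k1" (the pictures are not rectified: a ray, as slopes to the right and down, at radius r is drawn at 1 + k1 r^2 times it, then the intrinsics apply), "R" (3x3) and "t" (3): a world point X has camera coordinates R X + t. Camera axes: x right, y down, z forward; pixel columns grow to the right and rows downward; lengths in m; the calibration is good to about 2 mm. A picture is of the moment at which its call begins.
- ctrl.sign_off(): hands the job in; it is judged then, once.
The state is a dict: "time": time; "qpos": joint angles; "joint_velocities": joint speeds; "joint_efforts": joint torques, N m; "eef_pos": TCP position; "eef_rot": TCP orientation; "contact_force": force on the tool from outside, world axes, zero at the start; "moment": the same for the moment, N m; "gripper_width": finger opening in m; "gripper_force": force on a finger pad.
Only numpy, scipy, OpenCV 4.12 (cv2) and the standard library are available. Lean on these libraries where they do the work, as an engineer would, in place of code of your own. Each camera call takes 0.05 s, during which the arm holds its last target. There are 200 camera calls.

## Task

Clear the work mat: put both cable glands into the stock bin that already holds cable glands and the rail terminal into the stock bin that already holds rail terminals, and stand the screwdriver, blade down, in the deep tool bin. Leave the open enclosure, the pliers and the jar where they are.

Things in the scene. Friction and masses are not known exactly. Their poses are not given: they have to be found in the camera images.
- gland_a: First grey plastic cable gland for an electrical enclosure, 48 mm long, lying on its side: its middle is a hexagon 30 mm across the flats (grip it across two flats; the flats 27 mm long), with a 24 mm round threaded stub 12 mm long at -x and a rounded, tapering nose at +x. Origin at its centre, on its axis, 15 mm above the bench when lying; x along its length. 35 g. Starts with x level
- gland_b: Second grey plastic cable gland for an electrical enclosure, 48 mm long, lying on its side: its middle is a hexagon 30 mm across the flats (grip it across two flats; the flats 27 mm long), with a 24 mm round threaded stub 12 mm long at -x and a rounded, tapering nose at +x. Origin at its centre, on its axis, 15 mm above the bench when lying; x along its length. 35 g. Starts with x level
- terminal: The loose grey plastic rail-mount terminal block, lying flat on its side, 16 mm thick (along z), 48 mm long along x: the foot (x -24 to -14 mm) is 46 mm wide in y, the body (x -14 to +6 mm) 40 mm wide, the top (x +6 to +24 mm) 26 mm wide. Origin at the middle of its length and thickness, 8 mm above the bench. 45 g. Starts flat
- screwdriver: Screwdriver with black hexagonal handle, 198 mm long, 90 g, lying level on the handle, blade clear of the bench. Origin on its axis, mid-handle, 13 mm above the bench when lying; +x to the butt (48 mm away), -x to the blade tip (150 mm away). Handle 26 mm across flats from x = -36 to +46 mm, tapered nose to -45 mm, then a round 6 mm steel shank. Centre of mass about 16 mm from the origin towards the blade
- blade_tip (a point): The tip of the screwdriver's blade, on its axis, 150 mm from the handle's middle
- gland_bin: The gland bin: shallow open cream plastic stock bin, fixed to the bench, outside 130 (x) by 115 (y) by 50 mm high, walls and floor 4 mm. Origin under its centre, at bench level; z up. Three cable glands like the loose ones lie fixed in its far half (from about x = +9 mm to the +x wall, up to 34 mm above the bench); the half towards -x is empty. A white paper label on the -x wall. Looks like the other stock bin but for its contents
- terminal_bin: The terminal bin: shallow open cream plastic stock bin, fixed to the bench, outside 130 (x) by 115 (y) by 50 mm high, walls and floor 4 mm. Origin under its centre, at bench level; z up. Three rail terminals like the loose ones lie fixed in its far half (from about x = +9 mm to the +x wall, up to 36 mm above the bench); the half towards -x is empty. A white paper label on the -x wall. Looks like the other stock bin but for its contents
- tool_bin: Deep square open cream plastic tool bin, empty, fixed: outside 76 x 76 mm, 113 mm high, walls and floor 3 mm (inside 70 x 70 mm, 110 mm deep). Origin under its centre at bench level; z up. A screwdriver standing in it leans on a wall by up to 37 degrees. Let go with its tip well above the floor and leaning over about 30 degrees, it can topple out over the rim
- enclosure: Bystander: open light-grey plastic enclosure with a green circuit board and a display in it, 130 by 115 by 46 mm, 0.6 kg, loose; origin under its centre. It may stand in any of the four places round the mat where the bins stand. Not a bin
- pliers: Bystander: long-nose pliers with orange handles, about 160 mm long, lying on a pink foam pad at the far right; origin between handles and jaws
- jar: Bystander: small amber glass jar with a black cap, 60 mm diameter, 75 mm high, at the far left; origin under its centre

How it is judged:
By the outcome, as a careful person would: the job done as asked, in the order asked, and still so for the second after the job is handed in, with the robot touching nothing.
It also fails if it takes over 72 s, if anything falls off the work surface, if the arm or the gripper's body presses on something with over 40 N, if the wrist force passes 120 N, or if a joint passes its speed limit or range.

## Working session

There is one attempt and no reset: what is moved stays moved. The work goes in short steps, Python scripts to look and compute and a tool call to move; the robot and the scene stay as the last step left them, time stands still between calls to the robot, and variables do not carry over. Pictures are saved under pics/ and viewed, at most 10 in all, crops included, and the job is handed in when it is done.

Besides the shell and the picture viewer there is one more tool, called by a JSON object that holds its "fn" and its "kwargs". send_rows: Moves the arm, as the interface text tells. Scaled input: -1 to 1 covers 50 cm each way for a shift and 2 rad each way for a turn. Its arguments: {"type":"object","properties":{"targets":{"type":"array","items":{"type":"array","items":{"type":"array","items":{"type":"number","minimum":-1,"maximum":1}}}},"force":{"type":"number"}},"required":["targets"]}

```bash
mkdir -p pics; ls; cat > h.py <<'E'
import numpy as np, cv2
from cell import sensors, cams, ctrl
def cap(n):
    c=cams.capture(n); np.savez('pics/'+n+'.npz',**{k:np.array(v) for k,v in c.items()}); return c
def load(n): return np.load('pics/'+n+'.npz')
def world(c):
    K=np.array(c['intrinsics']);z=np.array(c['z_map']);h,w=z.shape
    u,v=np.meshgrid(np.arange(w),np.arange(h))
    p=cv2.undistortPoints(np.stack([u,v],-1).reshape(-1,1,2).astype(np.float64),K,np.array([float(c['k1']),0,0,0]))[:,0]
    P=np.c_[p,np.ones(len(p))]*z.reshape(-1,1)
    return ((P-np.array(c['t']))@np.array(c['R'])).reshape(h,w,3)
def save(img,f,s=1):
    cv2.imwrite('pics/'+f,cv2.resize(img[...,::-1],None,fx=s,fy=s,interpolation=cv2.INTER_CUBIC))
E
python3 - <<'E'
from h import *
a=[cap(n) for n in ('scene','side','wrist')]
save(a[0]['pixels'],'s0.png',1.5);save(a[1]['pixels'],'d0.png',1);save(a[2]['pixels'],'w0.png',1)
for c in a: print(np.round(-np.array(c['R']).T@np.array(c['t']),3), c['k1'])
# top-down ortho map from scene+side+wrist: 1mm/px... x 0.2..0.95,y -.5..5
W=np.zeros((600,800,3),np.uint8);Z=np.full((600,800),-1.)
for c in a:
    P=world(c);ok=np.array(c['z_map'])>0
    p=P[ok];col=c['pixels'][ok]
    i=((0.95-p[:,0])/0.00125).astype(int);j=((0.5-p[:,1])/0.00125).astype(int)
    m=(i>=0)&(i<600)&(j>=0)&(j<800)&(p[:,2]<.14)
    for I,J,z,cc in zip(i[m],j[m],p[m,2],col[m]):
        if z>Z[I,J]+.003: Z[I,J]=z;W[I,J]=cc
save(W,'top0.png')
E
```

```text
pics
[1.023 0.766 0.739] 0.03386070833750462
[ 0.309 -0.727  0.71 ] 0.014729009348128527
[ 0.626 -0.068  0.383] -0.027088223569029686
```

View pics/s0.png

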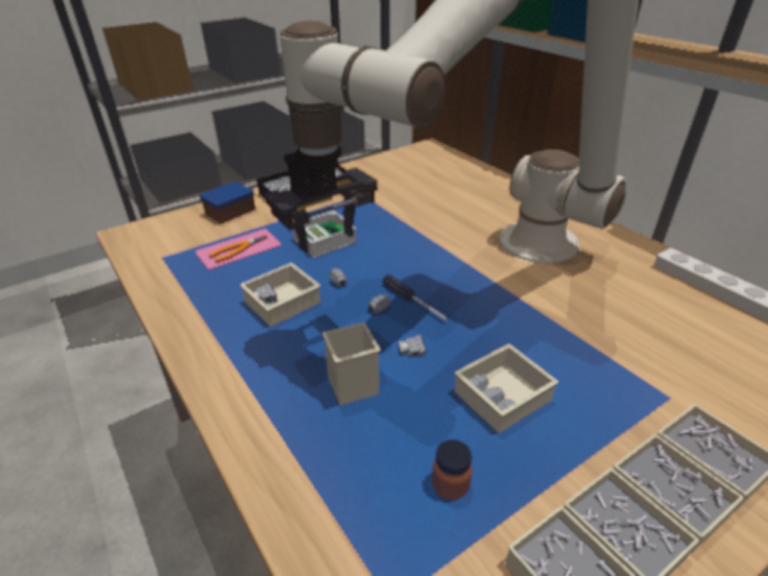

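View pics/top0.png

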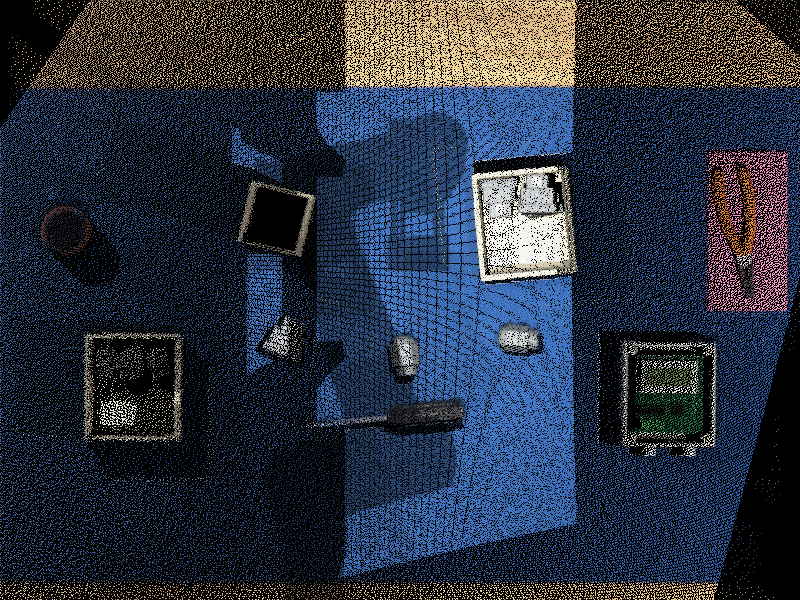

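The top map shows the tool bin at about (278,218), stock bins at (133,388) and (524,222), and the enclosure at (668,395). The terminal is at (285,338), the glands at (404,357) and (520,339), and the screwdriver at (430,415) with its blade to the left. Next I need to identify the bin contents and measure precisely.

```bash
python3 - <<'E'
from h import *
s=load('scene')['pixels'];w=load('wrist')['pixels'];d=load('side')['pixels']
A=cv2.resize(s[225:290,295:375],(400,300),interpolation=cv2.INTER_CUBIC)
B=cv2.resize(s[170:220,155:220],(400,300),interpolation=cv2.INTER_CUBIC)
save(np.vstack([np.hstack([A,B]),np.hstack([cv2.resize(w,(400,300)),cv2.resize(d,(400,300))])]),'c1.png')
P=[];C=[]
for n in ('scene','side','wrist'):
    c=load(n);p=world(c);ok=c['z_map']>0;P.append(p[ok]);C.append(np.full(ok.sum(),{'scene':0,'side':1,'wrist':2}[n]))
P=np.vstack(P);C=np.hstack(C)
def reg(nm,j0,j1,i0,i1,zl,zh):
    x0,x1=.95-i1*.00125,.95-i0*.00125;y0,y1=.5-j1*.00125,.5-j0*.00125
    m=(P[:,0]>x0)&(P[:,0]<x1)&(P[:,1]>y0)&(P[:,1]<y1)&(P[:,2]>zl)&(P[:,2]<zh)
    for k in (0,1,2,None):
        q=P[m&(C==k)] if k is not None else P[m]
        if len(q)<15: continue
        r=cv2.minAreaRect((q[:,:2]*1000).astype(np.float32))
        print(nm,k,len(q),'c',np.round(r[0],1),'sz',np.round(r[1],1),'ang',round(r[2],1),'zmax',round(np.percentile(q[:,2],98)*1000,1),'mean',np.round(q.mean(0)*1000,1))
reg('term',255,312,308,370,.006,.05)
reg('ga',385,425,330,385,.006,.05)
reg('gb',492,550,318,360,.006,.05)
reg('handle',385,475,393,438,.006,.05)
reg('shaft',300,384,400,440,.006,.05)
reg('toolbin',230,325,175,262,.1,.13)
reg('binL',75,190,325,447,.044,.06)
reg('binR',465,585,155,290,.044,.06)
E
```

```text
term 0 175 c [528.2 142.6] sz [44.9 51.5] ang 64.5 zmax 19.0 mean [528.4 145.4  14.8]
term 1 176 c [527.3 139.4] sz [48.6 50.6] ang 64.8 zmax 19.9 mean [524.7 135.1  15.6]
term 2 358 c [528.6 146.7] sz [29.9 52.7] ang 56.7 zmax 17.2 mean [526.2 151.   15.2]
term None 709 c [527.9 141. ] sz [50.  51.8] ang 68.0 zmax 19.0 mean [526.4 145.7  15.2]
ga 0 126 c [506.8  -6.3] sz [47.4 32.8] ang 9.2 zmax 31.4 mean [ 5.095e+02 -5.000e-01  2.270e+01]
ga 1 201 c [504.1 -13. ] sz [27.9 48.8] ang 85.1 zmax 32.2 mean [502.9 -15.1  24.1]
ga 2 805 c [505.4  -5.4] sz [49.2 35. ] ang 5.3 zmax 30.6 mean [507.7  -7.5  24.9]
ga None 1132 c [505.6  -7.9] sz [50.1 39.9] ang 5.6 zmax 31.4 mean [507.1  -8.1  24.5]
gb 0 96 c [ 527.9 -147.4] sz [52.  33.5] ang 76.0 zmax 32.3 mean [ 532.2 -139.9   23.2]
gb 1 244 c [ 526.4 -151.3] sz [47.  34.2] ang 82.8 zmax 32.8 mean [ 524.1 -156.6   24.4]
gb 2 1025 c [ 526.6 -147.5] sz [48.7 33.9] ang 84.4 zmax 30.6 mean [ 529.3 -146.6   24.7]
gb None 1365 c [ 527.5 -148.5] sz [52.7 36.6] ang 82.8 zmax 31.7 mean [ 528.6 -147.9   24.5]
handle 0 182 c [435.1 -29.7] sz [29.4 97.
[... 1045 characters left out ...]
34.8] sz [122.8 139.3] ang 89.4 zmax 52.8 mean [466.5 336.4  49.6]
binL 1 332 c [466.4 332.1] sz [127. 135.] ang 89.0 zmax 55.1 mean [467.  338.   50.1]
binL 2 55 c [452.9 279.5] sz [19.4  8.7] ang 5.0 zmax 50.9 mean [452.  278.4  49.1]
binL None 860 c [465.2 332.5] sz [127.6 139.2] ang 88.5 zmax 54.5 mean [465.7 333.3  49.8]
binR 0 269 c [ 671.4 -153.7] sz [135.  122.1] ang 5.4 zmax 52.9 mean [ 671.4 -153.2   49.4]
binR 1 587 c [ 670.6 -156.8] sz [135.9 120. ] ang 5.7 zmax 53.5 mean [ 671.8 -158.7   50.3]
binR 2 1799 c [ 670.7 -149. ] sz [135.2 109. ] ang 5.1 zmax 51.2 mean [ 672.8 -130.6   49.3]
binR None 2655 c [ 670.8 -154.6] sz [136.6 124.3] ang 5.7 zmax 52.7 mean [ 672.4 -139.1   49.5]
```

View pics/c1.png

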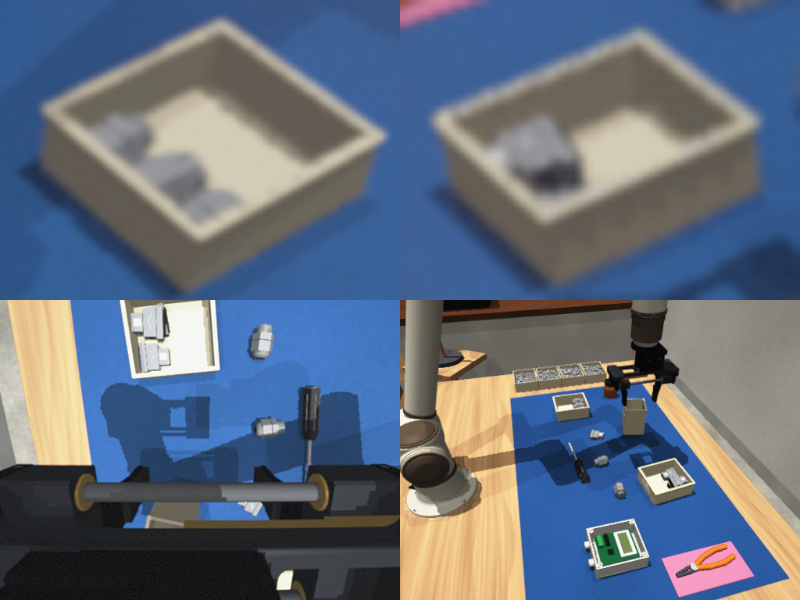

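The left bin at (0.465, 0.334) holds three glands in a row, so it is the gland bin. The right bin at (0.671, -0.154) holds stepped terminal blocks, so it is the terminal bin. Both have their empty half towards the robot. The measured sizes match the given ones.

```bash
cat >> h.py <<'E'
from scipy.spatial.transform import Rotation as Ro
def down(yaw): # tool z down, tool x at heading yaw (deg)
    c,s=np.cos(np.radians(yaw)),np.sin(np.radians(yaw))
    return np.array([[c,s,0],[s,-c,0],[0,0,-1]])
def plan(*wps):
    "wps: (pos,R)"
    s=sensors.sense();p0=np.array(s['eef_pos']);R0=np.array(s['eef_rot']);pp,pR=p0,R0
    print('t',round(s['time'],2),'q',np.round(s['qpos'],0),'p',np.round(p0,4),'w',round(s['gripper_width'],4))
    for p,R in wps:
        R=np.array(R);p=np.array(p,float)
        r=Ro.from_matrix(R0.T@R).as_rotvec()/2;d=R0.T@(p-p0)/.5
        n=max(np.linalg.norm(p-pp)/.0417,np.degrees(Ro.from_matrix(pR.T@R).magnitude())/7.16)
        print(np.round(np.r_[r,d],3).tolist(),'rows',round(n,1));pp,pR=p,R
E
python3 - <<'E'
from h import *
print(np.round(sensors.sense()['eef_rot'],3))
for yaw in (5.5,-174.5):
    R=down(yaw);plan(([.5055,-.007,.09],R),([.5055,-.007,.004],R))
E
```

```text
[[-0.    -1.    -0.002]
 [-1.     0.    -0.   ]
 [ 0.     0.002 -1.   ]]
t 0.15 q [ 15.  22.   0.  -0. -68. -15.] p [0.6246 0.     0.2217] w 0.0869
[0.001, 0.001, -0.833, 0.014, 0.238, 0.264] rows 13.3
[0.001, 0.001, -0.833, 0.014, 0.237, 0.436] rows 2.1
t 0.15 q [ 15.  22.   0.  -0. -68. -15.] p [0.6246 0.     0.2217] w 0.0869
[0.001, -0.001, 0.737, 0.014, 0.238, 0.264] rows 11.8
[0.001, -0.001, 0.737, 0.014, 0.237, 0.436] rows 2.1
```

{"fn": "send_rows", "kwargs": {"targets": [[[0.001,-0.001,0.737,0.014,0.238,0.26,0.7],[0.001,-0.001,0.737,0.014,0.238,0.26,0.7],[0.001,-0.001,0.737,0.014,0.238,0.26,0.7],[0.001,-0.001,0.737,0.014,0.238,0.26,0.7],[0.001,-0.001,0.737,0.014,0.238,0.26,0.7],[0.001,-0.001,0.737,0.014,0.238,0.26,0.7],[0.001,-0.001,0.737,0.014,0.238,0.26,0.7],[0.001,-0.001,0.737,0.014,0.238,0.26,0.7],[0.001,-0.001,0.737,0.014,0.238,0.26,0.7],[0.001,-0.001,0.737,0.014,0.238,0.26,0.7],[0.001,-0.001,0.737,0.014,0.238,0.26,0.7],[0.001,-0.001,0.737,0.014,0.238,0.26,0.7],[0.001,-0.001,0.737,0.014,0.238,0.26,0.7],[0.001,-0.001,0.737,0.014,0.238,0.26,0.7]]], "force": 15}}

```text
time: 1.32
eef_pos: [0.5059, -0.007, 0.0924]
eef_rot: [[-0.995, -0.099, 0.002], [-0.099, 0.995, 0.0], [-0.002, -0.0, -1.0]]
contact_force: [0.3, -0.2, -0.1]
gripper_width: 0.0607
gripper_force: 0.0
```

```bash
python3 - <<'E'
from h import *
R=down(-174.5);plan(([.5055,-.007,.04],R),([.5055,-.007,.004],R))
E
```

```text
t 1.32 q [  18.   19.  -26.    0.  -45. -102.] p [ 0.5059 -0.007   0.0924] w 0.0607
[-0.0, 0.001, 0.002, 0.001, 0.0, 0.105] rows 1.3
[-0.0, 0.001, 0.002, 0.001, 0.0, 0.177] rows 0.9
```

{"fn": "send_rows", "kwargs": {"targets": [[[0,0,0.002,0.001,0,0.105,0.7],[0,0,0.002,0.001,0,0.175,0.7],[0,0,0.002,0.001,0,0.175,0.7],[0,0,0.002,0.001,0,0.175,0.7],[0,0,0.002,0.001,0,0.175,0],[0,0,0.002,0.001,0,0.175,0],[0,0,0.002,0.001,0,0.175,0],[0,0,0.002,0.001,0,0.175,0],[0,0,0.002,0.001,0,0.175,0],[0,0,0.002,0.001,0,0.175,0],[0,0,0.002,0.001,0,0.1,0],[0,0,0.002,0.001,0,0,0],[0,0,0.002,0.001,0,-0.1,0],[0,0,0.002,0.001,0,-0.1,0]]], "force": 15}}

```text
time: 2.48
eef_pos: [0.5081, -0.0067, 0.1484]
eef_rot: [[-0.996, -0.094, 0.012], [-0.094, 0.996, 0.001], [-0.012, 0.0, -1.0]]
contact_force: [0.9, 0.7, 0.1]
gripper_width: 0.0336
gripper_force: 15.0
```

```bash
python3 - <<'E'
from h import *
# bin L origin, x heading -1
b=np.array([.4655,.3335]);e=np.radians(-1);M=np.array([[np.cos(e),-np.sin(e)],[np.sin(e),np.cos(e)]])
t=b+M@[-.030,.018];print(t)
for y in (-181,):
  R=down(y);plan(([*t,.14],R),([*t,.018],R))
E
```

```text
[0.43581871 0.35202083]
t 2.48 q [  18.   14.  -22.    0.  -52. -102.] p [ 0.5081 -0.0067  0.1484] w 0.0336
[0.001, 0.006, 0.056, 0.077, 0.728, 0.016] rows 8.8
[0.001, 0.006, 0.056, 0.08, 0.728, 0.26] rows 2.9
```

{"fn": "send_rows", "kwargs": {"targets": [[[0,0.003,0.056,0.077,0.728,0.016,0],[0,0.003,0.056,0.077,0.728,0.016,0],[0,0.003,0.056,0.077,0.728,0.016,0],[0,0.003,0.056,0.077,0.728,0.016,0],[0,0.003,0.056,0.077,0.728,0.016,0],[0,0.003,0.056,0.077,0.728,0.016,0],[0,0.003,0.056,0.077,0.728,0.016,0],[0,0.003,0.056,0.077,0.728,0.016,0],[0,0.003,0.056,0.077,0.728,0.016,0],[0,0.003,0.056,0.077,0.728,0.016,0],[0,0.003,0.056,0.077,0.728,0.016,0],[0,0.003,0.056,0.077,0.728,0.016,0]]]}}

```text
time: 3.48
eef_pos: [0.4328, 0.3513, 0.1341]
eef_rot: [[-1.0, 0.019, -0.004], [0.019, 1.0, -0.001], [0.004, -0.001, -1.0]]
contact_force: [0.5, 0.3, -0.1]
gripper_width: 0.0335
gripper_force: 15.0
```

```bash
python3 - <<'E'
from h import *
t=[.4358,.352];R=down(-181);plan(([*t,.018],R),([*t,.16],R))
c=cap('scene');P=world(c);ok=c['z_map']>0;p=P[ok]
m=(abs(p[:,0]-.465)<.09)&(abs(p[:,1]-.334)<.085)&(p[:,2]>.03)&(p[:,2]<.05)
q=p[m];print(np.round([np.percentile(q[:,0],[1,99]),np.percentile(q[:,1],[1,99])],4))
E
```

```text
t 3.48 q [  56.   20.  -16.   -0.  -54. -147.] p [0.4328 0.3513 0.1341] w 0.0335
[-0.001, -0.002, -0.001, -0.007, 0.002, 0.232] rows 2.8
[-0.001, -0.002, -0.001, -0.006, 0.001, -0.052] rows 3.4
[[0.3993 0.5331]
 [0.2757 0.394 ]]
```

{"fn": "send_rows", "kwargs": {"targets": [[[0,-0.001,0,-0.006,-0.008,0.08,0],[0,-0.001,0,-0.006,-0.008,0.16,0],[0,-0.001,0,-0.006,-0.008,0.23,0],[0,-0.001,0,-0.006,-0.008,0.23,0],[0,-0.001,0,-0.006,-0.008,0.23,0],[0,-0.001,0,-0.006,-0.008,0.23,0.44],[0,-0.001,0,-0.006,-0.008,0.23,0.44],[0,-0.001,0,-0.006,-0.008,0.23,0.44],[0,-0.001,0,-0.006,-0.008,0.23,0.44],[0,-0.001,0,-0.006,-0.008,0.15,0.44],[0,-0.001,0,-0.006,-0.008,0.07,0.44],[0,-0.001,0,-0.006,-0.008,-0.02,0.6],[0,-0.001,0,-0.006,-0.008,-0.05,0.7],[0,-0.001,0,-0.006,-0.008,-0.05,0.7]]]}}

```text
time: 4.7
eef_pos: [0.4387, 0.3505, 0.1666]
eef_rot: [[-1.0, 0.018, 0.008], [0.018, 1.0, 0.01], [-0.008, 0.01, -1.0]]
contact_force: [1.1, 0.3, -0.3]
gripper_width: 0.0509
gripper_force: 0.0
```

```bash
python3 - <<'E'
from h import *
a=cap('scene');d=cap('side')
A=cv2.resize(a['pixels'][225:290,295:375],(400,300),interpolation=cv2.INTER_CUBIC)
B=cv2.resize(d['pixels'][115:165,185:255],(400,300),interpolation=cv2.INTER_CUBIC)
save(np.hstack([A,B]),'c2.png')
for y in (-96,-276):
  R=down(y);plan(([.527,-.148,.15],R),([.527,-.148,.004],R))
E
```

```text
t 4.8 q [  55.   19.  -14.   -0.  -57. -146.] p [0.4363 0.3482 0.1611] w 0.0568
[0.001, 0.001, -0.743, -0.2, -0.989, 0.019] rows 12.1
[0.001, 0.001, -0.743, -0.2, -0.99, 0.311] rows 3.5
t 4.8 q [  55.   19.  -14.   -0.  -57. -146.] p [0.4363 0.3482 0.1611] w 0.0568
[0.001, -0.001, 0.828, -0.2, -0.989, 0.019] rows 13.3
[0.001, -0.001, 0.828, -0.2, -0.99, 0.311] rows 3.5
```

View pics/c2.png

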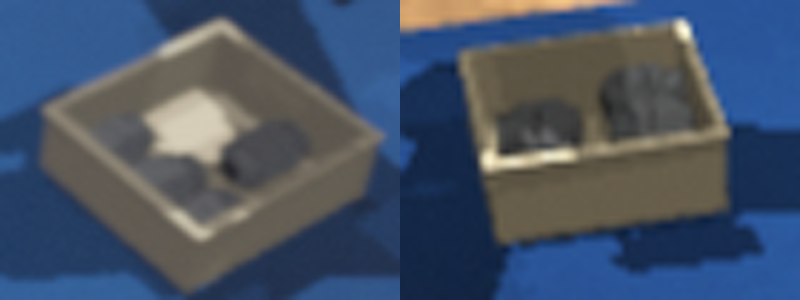

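The crops show gland_a inside the gland bin, in the half that was empty, at about (265,150) in the left crop. Next is gland_b.

{"fn": "send_rows", "kwargs": {"targets": [[[0,0,-0.743,-0.2,-0.988,0.019,0.7],[0,0,-0.743,-0.2,-0.988,0.019,0.7],[0,0,-0.743,-0.2,-0.988,0.019,0.7],[0,0,-0.743,-0.2,-0.988,0.019,0.7],[0,0,-0.743,-0.2,-0.988,0.019,0.7],[0,0,-0.743,-0.2,-0.988,0.019,0.7],[0,0,-0.743,-0.2,-0.988,0.019,0.7],[0,0,-0.743,-0.2,-0.988,0.019,0.7],[0,0,-0.743,-0.2,-0.988,0.019,0.7],[0,0,-0.743,-0.2,-0.988,0.019,0.7],[0,0,-0.743,-0.2,-0.988,0.019,0.7],[0,0,-0.743,-0.2,-0.988,0.019,0.7],[0,0,-0.743,-0.2,-0.988,0.019,0.7],[0,0,-0.743,-0.2,-0.988,0.019,0.7],[0,0,-0.743,-0.2,-0.988,0.019,0.7]]]}}

```text
time: 6.05
eef_pos: [0.5258, -0.1509, 0.1479]
eef_rot: [[-0.108, -0.994, -0.005], [-0.994, 0.108, -0.0], [0.001, 0.005, -1.0]]
contact_force: [-0.2, 0.1, 0.4]
gripper_width: 0.0609
gripper_force: 0.0
```

```bash
python3 - <<'E'
from h import *
R=down(-96);plan(([.527,-.148,.04],R),([.527,-.148,.004],R))
E
```

```text
t 6.05 q [  1.  19. -17.   0. -55.  -7.] p [ 0.5258 -0.1509  0.1479] w 0.0609
[0.003, -0.0, -0.002, -0.006, -0.003, 0.216] rows 2.6
[0.003, -0.0, -0.002, -0.006, -0.003, 0.288] rows 0.9
```

{"fn": "send_rows", "kwargs": {"targets": [[[0,0,-0.002,-0.006,-0.002,0.08,0.7],[0,0,-0.002,-0.006,-0.002,0.16,0.7],[0,0,-0.002,-0.006,-0.002,0.23,0.7],[0,0,-0.002,-0.006,-0.002,0.287,0.7],[0,0,-0.002,-0.006,-0.002,0.287,0.7],[0,0,-0.002,-0.006,-0.002,0.287,0.7],[0,0,-0.002,-0.006,-0.002,0.287,0],[0,0,-0.002,-0.006,-0.002,0.287,0],[0,0,-0.002,-0.006,-0.002,0.287,0],[0,0,-0.002,-0.006,-0.002,0.287,0],[0,0,-0.002,-0.006,-0.002,0.287,0],[0,0,-0.002,-0.006,-0.002,0.287,0],[0,0,-0.002,-0.006,-0.002,0.22,0],[0,0,-0.002,-0.006,-0.002,0.14,0],[0,0,-0.002,-0.006,-0.002,0.06,0],[0,0,-0.002,-0.006,-0.002,0.0,0],[0,0,-0.002,-0.006,-0.002,0.0,0]]]}}

```text
time: 7.47
eef_pos: [0.5325, -0.1458, 0.1574]
eef_rot: [[-0.098, -0.995, 0.014], [-0.995, 0.098, -0.002], [0.001, -0.014, -1.0]]
contact_force: [0.7, -0.4, -1.0]
gripper_width: 0.0332
gripper_force: 15.0
```

```bash
python3 - <<'E'
from h import *
b=np.array([.4655,.3335]);e=np.radians(-1);M=np.array([[np.cos(e),-np.sin(e)],[np.sin(e),np.cos(e)]])
t=b+M@[-.030,-.019];print(t)
for y in (-181,-1):
  R=down(y);plan(([*t,.15],R),([*t,.042],R))
E
```

```text
[0.43517297 0.31502647]
t 7.47 q [  2.  18. -16.   0. -55.  -7.] p [ 0.5325 -0.1458  0.1574] w 0.0332
[-0.006, 0.005, 0.745, -0.898, 0.285, 0.01] rows 11.9
[-0.006, 0.005, 0.745, -0.898, 0.288, 0.226] rows 2.6
t 7.47 q [  2.  18. -16.   0. -55.  -7.] p [ 0.5325 -0.1458  0.1574] w 0.0332
[-0.005, -0.006, -0.826, -0.898, 0.285, 0.01] rows 13.2
[-0.005, -0.006, -0.826, -0.898, 0.288, 0.226] rows 2.6
```

{"fn": "send_rows", "kwargs": {"targets": [[[0,0,0.745,-0.895,0.28,0,0],[0,0,0.745,-0.895,0.28,0,0],[0,0,0.745,-0.895,0.28,0,0],[0,0,0.745,-0.895,0.28,0,0],[0,0,0.745,-0.895,0.28,0,0],[0,0,0.745,-0.895,0.28,0,0],[0,0,0.745,-0.895,0.28,0,0],[0,0,0.745,-0.895,0.28,0,0],[0,0,0.745,-0.895,0.28,0,0],[0,0,0.745,-0.895,0.28,0,0],[0,0,0.745,-0.895,0.28,0,0],[0,0,0.745,-0.895,0.28,0,0],[0,0,0.745,-0.895,0.28,0,0],[0,0,0.745,-0.895,0.28,0,0],[0,0,0.745,-0.895,0.28,0,0],[0,0,0.745,-0.895,0.28,0,0]]]}}

```text
time: 8.8
eef_pos: [0.433, 0.3138, 0.1494]
eef_rot: [[-1.0, 0.018, -0.002], [0.018, 1.0, -0.001], [0.002, -0.001, -1.0]]
contact_force: [0.2, 0.1, -1.1]
gripper_width: 0.0331
gripper_force: 15.0
```

```bash
python3 - <<'E'
from h import *
t=[.4352,.315]
R=down(-181);plan(([*t,.042],R),([*t,.15],R))
E
```

```text
t 8.8 q [  53.   17.  -18.   -0.  -55. -144.] p [0.433  0.3138 0.1494] w 0.0331
[-0.0, -0.001, -0.0, -0.005, 0.003, 0.215] rows 2.6
[-0.0, -0.001, -0.0, -0.004, 0.002, -0.001] rows 2.6
```

{"fn": "send_rows", "kwargs": {"targets": [[[0,-0.001,0,-0.004,0.006,0.08,0],[0,-0.001,0,-0.004,0.006,0.16,0],[0,-0.001,0,-0.004,0.006,0.216,0],[0,-0.001,0,-0.004,0.006,0.216,0],[0,-0.001,0,-0.004,0.006,0.216,0],[0,-0.001,0,-0.004,0.006,0.216,0.43],[0,-0.001,0,-0.004,0.006,0.216,0.43],[0,-0.001,0,-0.004,0.006,0.216,0.43],[0,-0.001,0,-0.004,0.006,0.216,0.43],[0,-0.001,0,-0.004,0.006,0.15,0.43],[0,-0.001,0,-0.004,0.006,0.07,0.5],[0,-0.001,0,-0.004,0.006,-0.02,0.7],[0,-0.001,0,-0.004,0.006,-0.05,0.7],[0,-0.001,0,-0.004,0.006,-0.05,0.7]]]}}

```text
time: 9.97
eef_pos: [0.438, 0.3196, 0.1818]
eef_rot: [[-1.0, 0.018, 0.01], [0.018, 1.0, 0.01], [-0.01, 0.01, -1.0]]
contact_force: [0.6, -0.1, -0.4]
gripper_width: 0.0553
gripper_force: 0.0
```

```bash
python3 - <<'E'
from h import *
a=cap('scene');d=cap('side');w=cap('wrist')
A=cv2.resize(a['pixels'][225:290,295:375],(400,300),interpolation=cv2.INTER_CUBIC)
B=cv2.resize(d['pixels'][115:165,185:255],(400,300),interpolation=cv2.INTER_CUBIC)
# ortho of terminal 0.33 mm/px, sample by projecting z=.016 plane into cams
def ortho(c,cx,cy,z,h=.05,n=300):
    g=np.linspace(h,-h,n);X,Y=np.meshgrid(cx+g,cy+g,indexing='ij')
    p=np.stack([X,Y,np.full_like(X,z)],-1).reshape(-1,3)
    uv,_=cv2.projectPoints(p,cv2.Rodrigues(np.array(c['R']))[0],np.array(c['t']),np.array(c['intrinsics']),np.array([float(c['k1']),0,0,0]))
    uv=uv.reshape(n,n,2).astype(np.float32)
    return cv2.remap(c['pixels'],uv[...,0],uv[...,1],cv2.INTER_CUBIC)
C=ortho(a,.528,.143,.016);D=ortho(d,.528,.143,.016)
for I in (C,D): I[::30,:]=I[::30,:]//2;I[:,::30]=I[:,::30]//2
save(np.vstack([np.hstack([A,B]),np.hstack([np.pad(C,((0,0),(0,100),(0,0))),np.pad(D,((0,0),(0,100),(0,0)))])]),'c3.png')
E
```

```text
(no output)
```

View pics/c3.png

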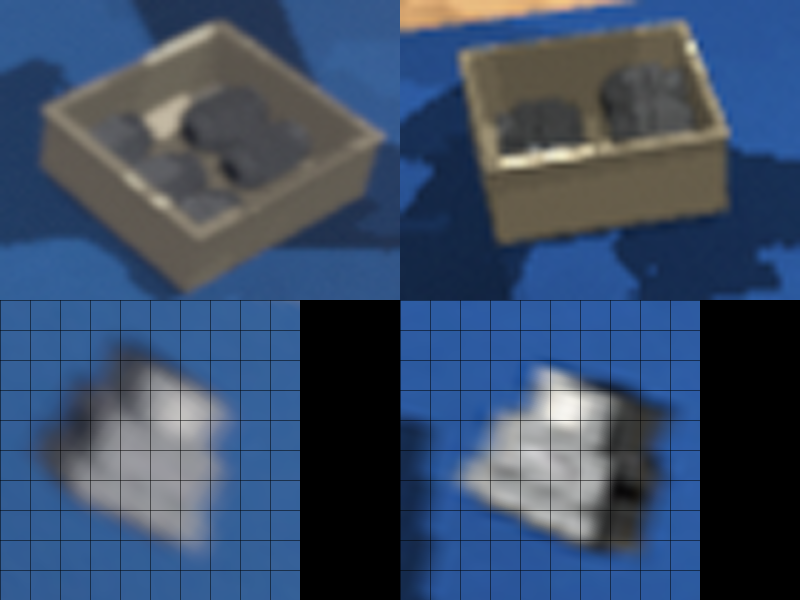

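Both glands are in the gland bin; gland_b is at about (225,120) in the upper left crop. In the lower crops the terminal's wide foot edge runs (75,480)–(205,555). That puts its centre at about (0.528, 0.137) with +x at heading about -27°. I'll grip it end to end.

```bash
python3 - <<'E'
from h import *
R=down(-117);plan(([.528,.137,.15],R),([.528,.137,.003],R))
E
```

```text
t 10.12 q [  53.   16.  -16.   -0.  -58. -144.] p [0.4351 0.3167 0.175 ] w 0.0596
[0.0, 0.0, -0.559, -0.193, -0.356, 0.05] rows 9.0
[0.0, 0.0, -0.559, -0.193, -0.356, 0.344] rows 3.5
```

{"fn": "send_rows", "kwargs": {"targets": [[[0,0,-0.559,-0.193,-0.356,0.05,0.8],[0,0,-0.559,-0.193,-0.356,0.05,0.8],[0,0,-0.559,-0.193,-0.356,0.05,0.8],[0,0,-0.559,-0.193,-0.356,0.05,0.8],[0,0,-0.559,-0.193,-0.356,0.05,0.8],[0,0,-0.559,-0.193,-0.356,0.05,0.8],[0,0,-0.559,-0.193,-0.356,0.05,0.8],[0,0,-0.559,-0.193,-0.356,0.05,0.8],[0,0,-0.559,-0.193,-0.356,0.05,0.8],[0,0,-0.559,-0.193,-0.356,0.05,0.8],[0,0,-0.559,-0.193,-0.356,0.05,0.8],[0,0,-0.559,-0.193,-0.356,0.05,0.8]]]}}

```text
time: 11.12
eef_pos: [0.5279, 0.1369, 0.1487]
eef_rot: [[-0.456, -0.89, -0.002], [-0.89, 0.456, -0.001], [0.002, 0.001, -1.0]]
contact_force: [-0.5, -0.5, -0.1]
gripper_width: 0.0697
gripper_force: 0.0
```

```bash
python3 - <<'E'
from h import *
R=down(-117);plan(([.528,.137,.05],R),([.528,.137,.003],R),([.528,.137,.15],R))
E
```

```text
t 11.12 q [ 32.  18. -17.   0. -55. -59.] p [0.5279 0.1369 0.1487] w 0.0697
[0.001, -0.001, -0.001, -0.001, -0.0, 0.197] rows 2.4
[0.001, -0.001, -0.001, -0.001, -0.0, 0.291] rows 1.1
[0.001, -0.001, -0.001, -0.0, -0.0, -0.003] rows 3.5
```

{"fn": "send_rows", "kwargs": {"targets": [[[0,0,0,0,0,0.08,0.8],[0,0,0,0,0,0.16,0.8],[0,0,0,0,0,0.23,0.8],[0,0,0,0,0,0.29,0.8],[0,0,0,0,0,0.29,0.8],[0,0,0,0,0,0.29,0.8],[0,0,0,0,0,0.29,0],[0,0,0,0,0,0.29,0],[0,0,0,0,0,0.29,0],[0,0,0,0,0,0.29,0],[0,0,0,0,0,0.29,0],[0,0,0,0,0,0.29,0],[0,0,0,0,0,0.22,0],[0,0,0,0,0,0.14,0],[0,0,0,0,0,0.06,0],[0,0,0,0,0,0,0],[0,0,0,0,0,0,0],[0,0,0,0,0,0,0]]], "force": 18}}

```text
time: 12.62
eef_pos: [0.5295, 0.1378, 0.1522]
eef_rot: [[-0.455, -0.891, 0.005], [-0.891, 0.455, 0.003], [-0.005, -0.003, -1.0]]
contact_force: [-0.6, -0.5, -2.0]
gripper_width: 0.0476
gripper_force: 18.0
```

```bash
python3 - <<'E'
from h import *
b=np.array([.671,-.155]);e=np.radians(5.6);M=np.array([[np.cos(e),-np.sin(e)],[np.sin(e),np.cos(e)]])
t=b+M@[-.028,0];print(t)
R=down(-174.4);plan(([*t,.15],R),([*t,.02],R))
E
```

```text
[ 0.64313363 -0.15773232]
t 12.62 q [ 32.  18. -17.   0. -55. -59.] p [0.5295 0.1378 0.1522] w 0.0476
[-0.0, 0.003, 0.5, 0.423, -0.471, 0.004] rows 8.0
[-0.0, 0.003, 0.5, 0.424, -0.47, 0.264] rows 3.1
```

{"fn": "send_rows", "kwargs": {"targets": [[[0,0,0.5,0.423,-0.468,0,0],[0,0,0.5,0.423,-0.468,0,0],[0,0,0.5,0.423,-0.468,0,0],[0,0,0.5,0.423,-0.468,0,0],[0,0,0.5,0.423,-0.468,0,0],[0,0,0.5,0.423,-0.468,0,0],[0,0,0.5,0.423,-0.468,0,0],[0,0,0.5,0.423,-0.468,0,0],[0,0,0.5,0.423,-0.468,0,0],[0,0,0.5,0.423,-0.468,0,0],[0,0,0.5,0.423,-0.468,0,0]]]}}

```text
time: 13.53
eef_pos: [0.6398, -0.1572, 0.1482]
eef_rot: [[-0.995, -0.099, -0.003], [-0.099, 0.995, 0.0], [0.003, 0.001, -1.0]]
contact_force: [1.0, 0.4, -1.5]
gripper_width: 0.048
gripper_force: 18.0
```

```bash
python3 - <<'E'
from h import *
t=[.643,-.1577];R=down(-174.4);plan(([*t,.02],R),([*t,.15],R))
E
```

```text
t 13.53 q [  0.  29.  -0.  -0. -62. -85.] p [ 0.6398 -0.1572  0.1482] w 0.048
[0.0, -0.001, 0.001, -0.007, -0.002, 0.256] rows 3.1
[0.0, -0.001, 0.001, -0.006, -0.002, -0.004] rows 3.1
```

{"fn": "send_rows", "kwargs": {"targets": [[[0,0,0,-0.006,-0.002,0.08,0],[0,0,0,-0.006,-0.002,0.16,0],[0,0,0,-0.006,-0.002,0.23,0],[0,0,0,-0.006,-0.002,0.265,0],[0,0,0,-0.006,-0.002,0.265,0],[0,0,0,-0.006,-0.002,0.265,0],[0,0,0,-0.006,-0.002,0.265,0.64],[0,0,0,-0.006,-0.002,0.265,0.64],[0,0,0,-0.006,-0.002,0.265,0.64],[0,0,0,-0.006,-0.002,0.265,0.64],[0,0,0,-0.006,-0.002,0.265,0.64],[0,0,0,-0.006,-0.002,0.19,0.64],[0,0,0,-0.006,-0.002,0.11,0.64],[0,0,0,-0.006,-0.002,0.03,0.64],[0,0,0,-0.006,-0.002,0,0.64],[0,0,0,-0.006,-0.002,0,0.64]]]}}

```text
time: 14.87
eef_pos: [0.6471, -0.1588, 0.157]
eef_rot: [[-0.995, -0.099, 0.013], [-0.099, 0.995, -0.002], [-0.012, -0.003, -1.0]]
contact_force: [0.5, -0.2, -0.6]
gripper_width: 0.0557
gripper_force: 0.0
```

```bash
python3 - <<'E'
from h import *
w=cap('wrist');s=cap('scene')
B=cv2.resize(s['pixels'][160:225,150:300],(512,222),interpolation=cv2.INTER_CUBIC)
save(np.vstack([w['pixels'],B[:,:]])[:600],'c4.png')
# driver re-measure in scene
P=world(s)[s['z_map']>0]
m=(P[:,0]>.40)&(P[:,0]<.46)&(P[:,1]>-.1)&(P[:,1]<.14)&(P[:,2]>.006)&(P[:,2]<.05);q=P[m]
r=cv2.minAreaRect((q[:,:2]*1000).astype(np.float32));print(r,q[:,1].min(),q[:,1].max())
mid=np.array([.4315,-.0324,.012])
for y in (95,-85): R=down(y);plan(([*mid[:2],.15],R),(mid,R))
E
```

```text
((426.22705078125, 17.731521606445312), (29.035663604736328, 196.3884735107422), 10.588976860046387) -0.08044605545930995 0.11639070494880337
t 14.97 q [  0.  29.   1.  -0. -62. -84.] p [ 0.644  -0.1582  0.1511] w 0.0555
[0.001, 0.001, 0.791, 0.398, 0.292, 0.001] rows 12.7
[0.001, 0.001, 0.791, 0.399, 0.292, 0.277] rows 3.3
t 14.97 q [  0.  29.   1.  -0. -62. -84.] p [ 0.644  -0.1582  0.1511] w 0.0555
[-0.001, 0.001, -0.78, 0.398, 0.292, 0.001] rows 12.5
[-0.001, 0.001, -0.78, 0.399, 0.292, 0.277] rows 3.3
```

View pics/c4.png

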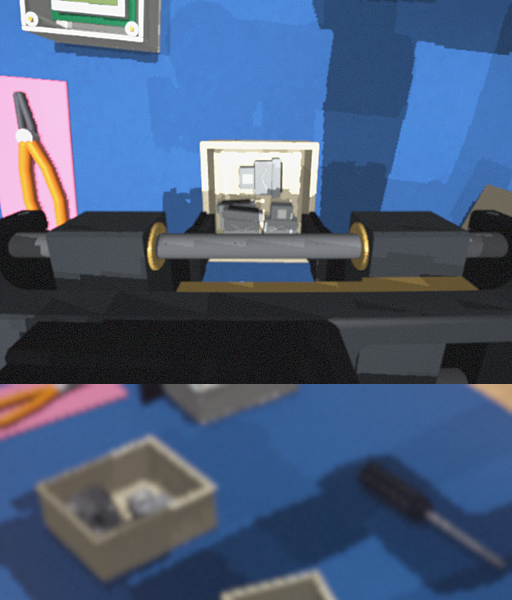

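The terminal lies in the terminal bin; it shows at (262,178) in the wrist view, in front of the stacked ones. The screwdriver hasn't moved, so that's next.

{"fn": "send_rows", "kwargs": {"targets": [[[0,0,-0.78,0.398,0.302,0,0.6],[0,0,-0.78,0.398,0.302,0,0.6],[0,0,-0.78,0.398,0.302,0,0.6],[0,0,-0.78,0.398,0.302,0,0.6],[0,0,-0.78,0.398,0.302,0,0.6],[0,0,-0.78,0.398,0.302,0,0.6],[0,0,-0.78,0.398,0.302,0,0.6],[0,0,-0.78,0.398,0.302,0,0.6],[0,0,-0.78,0.398,0.302,0,0.6],[0,0,-0.78,0.398,0.302,0,0.6],[0,0,-0.78,0.398,0.302,0,0.6],[0,0,-0.78,0.398,0.302,0,0.6],[0,0,-0.78,0.398,0.302,0,0.6],[0,0,-0.78,0.398,0.302,0,0.6],[0,0,-0.78,0.398,0.302,0,0.6]]]}}

```text
time: 16.22
eef_pos: [0.4301, -0.0279, 0.1488]
eef_rot: [[0.086, -0.996, -0.002], [-0.996, -0.086, -0.001], [0.001, 0.002, -1.0]]
contact_force: [-0.2, -0.6, 0.7]
gripper_width: 0.0523
gripper_force: 0.0
```

```bash
python3 - <<'E'
from h import *
t=[.432,-.0374];R=down(-85);plan(([*t,.05],R),([*t,.003],R),([*t,.18],R))
E
```

```text
t 16.22 q [ 18.   7. -32.   0. -51. -13.] p [ 0.4301 -0.0279  0.1488] w 0.0523
[0.001, -0.0, -0.001, 0.019, -0.003, 0.198] rows 2.4
[0.001, -0.0, -0.001, 0.019, -0.003, 0.292] rows 1.1
[0.001, -0.0, -0.001, 0.019, -0.002, -0.062] rows 4.2
```

{"fn": "send_rows", "kwargs": {"targets": [[[0,0,0,0.019,-0.003,0.08,0.6],[0,0,0,0.019,-0.003,0.16,0.6],[0,0,0,0.019,-0.003,0.23,0.6],[0,0,0,0.019,-0.003,0.291,0.6],[0,0,0,0.019,-0.003,0.291,0.6],[0,0,0,0.019,-0.003,0.291,0.6],[0,0,0,0.019,-0.003,0.291,0],[0,0,0,0.019,-0.003,0.291,0],[0,0,0,0.019,-0.003,0.291,0],[0,0,0,0.019,-0.003,0.291,0],[0,0,0,0.019,-0.003,0.291,0],[0,0,0,0.019,-0.003,0.291,0],[0,0,0,0.019,-0.003,0.22,0],[0,0,0,0.019,-0.003,0.14,0],[0,0,0,0.019,-0.003,0.06,0],[0,0,0,0.019,-0.003,-0.02,0],[0,0,0,0.019,-0.003,-0.1,0],[0,0,0,0.019,-0.003,-0.18,0],[0,0,0,0.019,-0.003,-0.26,0],[0,0,0,0.019,-0.003,-0.26,0]]], "force": 40}}

```text
time: 17.88
eef_pos: [0.4374, -0.0369, 0.2887]
eef_rot: [[0.089, -0.996, 0.018], [-0.996, -0.089, 0.001], [0.0, -0.018, -1.0]]
contact_force: [1.4, -0.2, 0.1]
gripper_width: 0.0279
gripper_force: 39.8
```

```bash
python3 - <<'E'
from h import *
def hor(h): 
    z=np.array([np.cos(np.radians(h)),np.sin(np.radians(h)),0]);x=np.array([0,0,1.]);return np.c_[x,np.cross(z,x),z]
for h in (-85,-60):
    R=hor(h);plan(([.55,.10,.32],R))
E
```

```text
t 17.88 q [ 17.   0. -18.   0. -71. -12.] p [ 0.4374 -0.0369  0.2887] w 0.0279
[-0.008, 0.785, -0.007, -0.253, -0.25, -0.058] rows 12.6
t 17.88 q [ 17.   0. -18.   0. -71. -12.] p [ 0.4374 -0.0369  0.2887] w 0.0279
[0.163, 0.77, -0.177, -0.253, -0.25, -0.058] rows 12.9
```

{"fn": "send_rows", "kwargs": {"targets": [[[0.163,0.77,-0.177,-0.253,-0.25,-0.058,0],[0.163,0.77,-0.177,-0.253,-0.25,-0.058,0],[0.163,0.77,-0.177,-0.253,-0.25,-0.058,0],[0.163,0.77,-0.177,-0.253,-0.25,-0.058,0],[0.163,0.77,-0.177,-0.253,-0.25,-0.058,0],[0.163,0.77,-0.177,-0.253,-0.25,-0.058,0],[0.163,0.77,-0.177,-0.253,-0.25,-0.058,0],[0.163,0.77,-0.177,-0.253,-0.25,-0.058,0]]]}}

```text
time: 18.55
eef_pos: [0.5468, 0.1015, 0.3086]
eef_rot: [[0.145, -0.93, 0.339], [-0.544, -0.361, -0.758], [0.826, -0.074, -0.558]]
contact_force: [0.1, -0.9, -0.9]
gripper_width: 0.028
gripper_force: 39.8
```

```bash
cat >> h.py <<'E'
def hor(h):
    z=np.array([np.cos(np.radians(h)),np.sin(np.radians(h)),0]);x=np.array([0,0,1.]);return np.c_[x,np.cross(z,x),z]
E
python3 - <<'E'
from h import *
plan(([.6,.13,.32],hor(-60)))
E
```

```text
t 18.55 q [ 48.  17. -30.  51. -80. -55.] p [0.5468 0.1015 0.3086] w 0.028
[0.063, 0.293, -0.059, 0.003, -0.121, -0.02] rows 4.9
```

{"fn": "send_rows", "kwargs": {"targets": [[[0.063,0.293,-0.059,0.003,-0.121,-0.02,0],[0.063,0.293,-0.059,0.003,-0.121,-0.02,0],[0.063,0.293,-0.059,0.003,-0.121,-0.02,0],[0.063,0.293,-0.059,0.003,-0.121,-0.02,0],[0.063,0.293,-0.059,0.003,-0.121,-0.02,0],[0.063,0.293,-0.059,0.003,-0.121,-0.02,0],[0.063,0.293,-0.059,0.003,-0.121,-0.02,0],[0.063,0.293,-0.059,0.003,-0.121,-0.02,0]]]}}

```text
time: 19.22
eef_pos: [0.6003, 0.1285, 0.3209]
eef_rot: [[0.002, -0.869, 0.495], [-0.009, -0.495, -0.869], [1.0, -0.003, -0.009]]
contact_force: [-0.3, -0.8, 0.7]
gripper_width: 0.0279
gripper_force: 39.8
```

```bash
python3 - <<'E'
from h import *
s=cap('scene');d=cap('side')
save(np.hstack([s['pixels'][60:360,60:440],d['pixels'][20:320,130:512]]),'c5.png')
plan(([.6,.13,.32],hor(-60)))
e=sensors.sense();ax=np.array(e['eef_rot']);p=np.array(e['eef_pos']);tip=p-.010*ax[:,2]-.155*ax[:,0];print('pred tip',np.round(tip,3))
for n,c in (('s',s),('d',d)):
    P=world(c);q=P[c['z_map']>0]
    m=(np.linalg.norm(q[:,:2]-tip[:2],axis=1)<.03)&(q[:,2]>tip[2]-.03)&(q[:,2]<tip[2]+.2)
    q=q[m]
    for lo in np.arange(tip[2]-.03,tip[2]+.2,.02):
        k=q[(q[:,2]>=lo)&(q[:,2]<lo+.02)]
        if len(k): print(n,round(lo,3),len(k),np.round(k.mean(0),3))
E
```

```text
t 19.32 q [ 45.  30. -36.  76. -96. -67.] p [0.6002 0.1287 0.3219] w 0.0279
[0.003, 0.004, -0.002, -0.004, -0.001, -0.003] rows 0.1
pred tip [0.595 0.139 0.167]
s 0.157 5 [0.594 0.136 0.171]
s 0.177 15 [0.595 0.137 0.187]
s 0.197 16 [0.595 0.137 0.205]
s 0.217 13 [0.597 0.138 0.227]
s 0.237 14 [0.597 0.138 0.248]
s 0.257 19 [0.6   0.141 0.27 ]
s 0.277 71 [0.604 0.143 0.288]
s 0.297 52 [0.604 0.149 0.309]
s 0.317 174 [0.597 0.148 0.328]
s 0.337 95 [0.604 0.144 0.347]
s 0.357 74 [0.601 0.14  0.361]
d 0.157 6 [0.592 0.133 0.172]
d 0.177 19 [0.593 0.134 0.188]
d 0.197 13 [0.594 0.134 0.206]
d 0.217 18 [0.594 0.135 0.228]
d 0.237 16 [0.595 0.134 0.247]
d 0.257 17 [0.595 0.132 0.269]
d 0.277 78 [0.594 0.128 0.289]
d 0.297 96 [0.592 0.127 0.308]
d 0.317 191 [0.589 0.129 0.328]
d 0.337 99 [0.595 0.128 0.347]
d 0.357 81 [0.597 0.131 0.363]
```

View pics/c5.png

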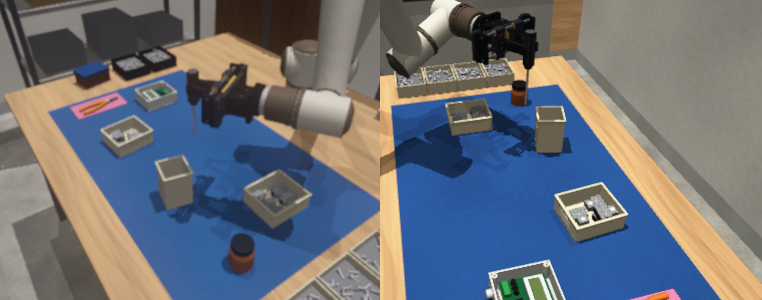

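The screwdriver hangs vertical with its tip at about (0.594, 0.136, 0.167), and the shank is visible at (195,120) in the left crop. I'll set it in leaning about 10° into the bin corner ahead of the tool.

```bash
cat >> h.py <<'E'
def tiltR(h,a): return hor(h)@Ro.from_euler('y',a,degrees=True).as_matrix()
def tcp(tip,R): return np.array(tip)+.155*R[:,0]+.010*R[:,2]
E
python3 - <<'E'
from h import *
for a in (10,-10):
    R=tiltR(-60,a);print(a,np.round(R[:,0],2),np.round(R[:,2],2))
R=tiltR(-60,10 if tiltR(-60,10)[2,2]<0 else -10)
xy=np.array([.676,.1545])+.008*np.array([.5,-.866])
plan(*[(tcp([*xy,z],R),R) for z in (.16,.08,.01)])
E
```

```text
10 [-0.09  0.15  0.98] [ 0.49 -0.85  0.17]
-10 [ 0.09 -0.15  0.98] [ 0.49 -0.85 -0.17]
t 19.32 q [ 45.  30. -36.  76. -96. -67.] p [0.6002 0.1287 0.3219] w 0.0279
[0.002, -0.083, -0.003, -0.022, -0.158, 0.12] rows 2.4
[0.002, -0.083, -0.003, -0.182, -0.157, 0.121] rows 1.9
[0.002, -0.083, -0.003, -0.322, -0.156, 0.122] rows 1.7
```

{"fn": "send_rows", "kwargs": {"targets": [[[0.002,-0.083,-0.003,-0.022,-0.158,0.12,0],[0.002,-0.083,-0.003,-0.022,-0.158,0.12,0],[0.002,-0.083,-0.003,-0.022,-0.158,0.12,0],[0.002,-0.083,-0.003,-0.022,-0.158,0.12,0],[0.002,-0.083,-0.003,-0.022,-0.158,0.12,0],[0.002,-0.083,-0.003,-0.022,-0.158,0.12,0]]]}}

```text
time: 19.82
eef_pos: [0.6978, 0.1154, 0.3099]
eef_rot: [[0.089, -0.866, 0.492], [-0.146, -0.5, -0.854], [0.985, 0.004, -0.171]]
contact_force: [-0.5, 0.1, -0.2]
gripper_width: 0.0279
gripper_force: 39.8
```

```bash
python3 - <<'E'
from h import *
R=tiltR(-60,-10);xy=np.array([.676,.1545])+.008*np.array([.5,-.866])
plan(*[(tcp([*xy,z],R),R) for z in (.08,.012)])
e=sensors.sense();A=np.array(e['eef_rot']);p=np.array(e['eef_pos']);tip=p-.010*A[:,2]-.155*A[:,0];print('pred tip',np.round(tip,3),A[:,0].round(2))
for n in ('scene','side'):
    c=cap(n);q=world(c)[c['z_map']>0]
    for lo in (.15,.16,.18,.20):
        a=tip+A[:,0]*(lo-tip[2])
        k=q[(q[:,2]>=lo)&(q[:,2]<lo+.02)&(np.linalg.norm(q[:,:2]-a[:2],axis=1)<.02)]
        if len(k): print(n,lo,len(k),np.round(k.mean(0),3),k[:,2].min().round(3))
    k=q[(q[:,2]>.105)&(q[:,2]<.125)&(np.linalg.norm(q[:,:2]-xy,axis=1)<.065)]
    print('rim',cv2.minAreaRect((k[:,:2]*1000).astype(np.float32)))
E
```

```text
t 19.82 q [ 37.  33. -25.  79. -86. -58.] p [0.6978 0.1154 0.3099] w 0.0279
[0.001, -0.001, 0.002, -0.156, -0.002, 0.027] rows 1.9
[0.001, -0.001, 0.002, -0.29, -0.003, 0.05] rows 1.6
pred tip [0.679 0.147 0.159] [ 0.09 -0.15  0.99]
scene 0.15 8 [0.679 0.144 0.164] 0.159
scene 0.16 15 [0.68  0.144 0.171] 0.161
scene 0.18 16 [0.682 0.14  0.191] 0.182
scene 0.2 7 [0.684 0.139 0.206] 0.201
rim ((676.7193603515625, 156.35597229003906), (82.45136260986328, 81.02902221679688), 76.33267211914062)
side 0.15 5 [0.677 0.143 0.166] 0.161
side 0.16 12 [0.677 0.142 0.171] 0.161
side 0.18 13 [0.68  0.139 0.189] 0.18
side 0.2 14 [0.682 0.136 0.209] 0.201
rim ((675.7433471679688, 152.44290161132812), (82.71944427490234, 80.44924926757812), 78.35823059082031)
```

{"fn": "send_rows", "kwargs": {"targets": [[[0,0,0,-0.05,-0.002,0,0],[0,0,0,-0.11,-0.002,0.01,0],[0,0,0,-0.16,-0.002,0.021,0],[0,0,0,-0.21,-0.002,0.03,0],[0,0,0,-0.25,-0.002,0.037,0],[0,0,0,-0.28,-0.002,0.043,0],[0,0,0,-0.292,-0.003,0.045,0],[0,0,0,-0.292,-0.003,0.045,0],[0,0,0,-0.292,-0.003,0.045,0]]]}}

```text
time: 20.67
eef_pos: [0.6974, 0.1189, 0.162]
eef_rot: [[0.09, -0.866, 0.492], [-0.145, -0.5, -0.854], [0.985, 0.005, -0.17]]
contact_force: [0.3, 0.3, -0.7]
gripper_width: 0.0279
gripper_force: 39.8
```

```bash
python3 - <<'E'
from h import *
e=sensors.sense();A=np.array(e['eef_rot']);p=np.array(e['eef_pos']);print(np.round(p-.010*A[:,2]-.155*A[:,0],4),e['contact_force'])
c=cap('scene');save(c['pixels'][130:290,130:330],'c6.png',3)
E
```

```text
[0.6786 0.1499 0.011 ] [ 0.27605708  0.29134615 -0.73430884]
```

View pics/c6.png

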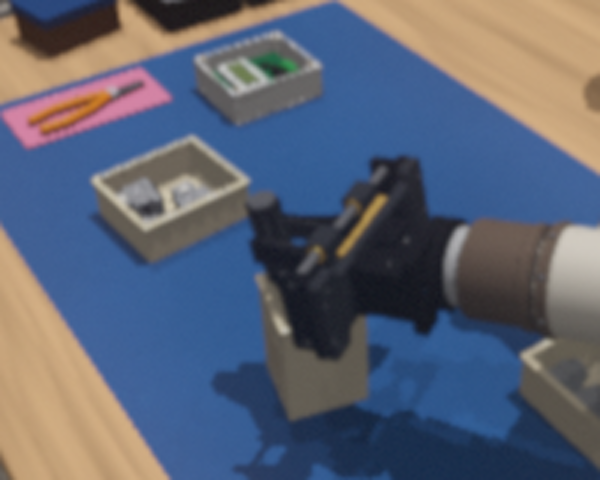

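The blade is inside the tool bin with the butt up at (262,205), and nothing else is touched. I'll lower it a few mm, release and back off.

{"fn": "send_rows", "kwargs": {"targets": [[[0,0,0,-0.009,0,0.001,0],[0,0,0,-0.009,0,0.001,0],[0,0,0,-0.009,0,0.001,0.5],[0,0,0,-0.009,0,0.001,0.5],[0,0,0,-0.009,0,0.001,0.5],[0,0,0,-0.009,0,0.001,0.5],[0,0,0,-0.009,0,0.001,0.5],[0,0,0,-0.009,0,0.001,0.5],[0,0,0,-0.009,0,0.001,0.5],[0,0,0,-0.009,0,-0.04,0.5],[0,0,0,-0.009,0,-0.08,0.5],[0,0,0,-0.009,0,-0.12,0.5],[0,0,0,0,0,-0.18,0.5],[0,0,0,0.05,0,-0.24,0.5],[0,0,0,0.1,0,-0.28,0.5],[0,0,0,0.15,0,-0.28,0.5],[0,0,0,0.2,0,-0.28,0.5],[0,0,0,0.2,0,-0.28,0.5]]]}}

```text
time: 22.22
eef_pos: [0.6379, 0.224, 0.289]
eef_rot: [[0.083, -0.866, 0.493], [-0.15, -0.5, -0.853], [0.985, -0.003, -0.172]]
contact_force: [0.2, -0.5, 0.9]
gripper_width: 0.0439
gripper_force: 0.0
```

```bash
python3 - <<'E'
from h import *
c=cap('scene');d=cap('side')
save(np.hstack([cv2.resize(c['pixels'][130:310,130:390],(433,300)),cv2.resize(d['pixels'][70:320,180:480],(360,300))]),'c7.png')
E
```

```text
(no output)
```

View pics/c7.png

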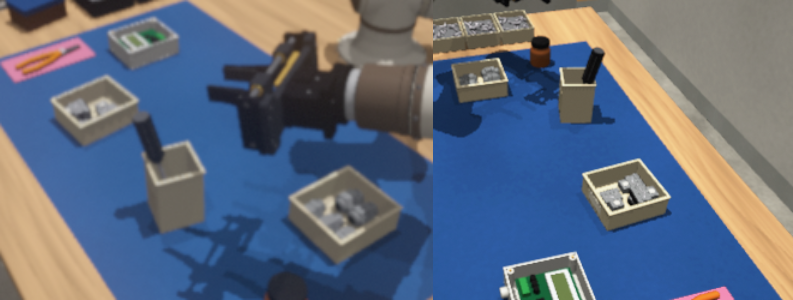

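The screwdriver stands in the tool bin at (150,140), leaning slightly into the corner. The glands and the terminal are in their bins, the bystanders look unmoved, and the arm is clear.

```bash
python3 -c "
from h import *
print(ctrl.sign_off())"
```

```text
the job is handed in; nothing more can be done
None
```

Job handed in at about 22 s: both glands are in the gland bin, the terminal is in the terminal bin, the screwdriver stands blade down in the tool bin, and the enclosure, pliers and jar look unmoved.

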